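# Hook a wedged tweezer out of an acrylic organiser slot

### The job

A tweezer has dropped into a narrow slot of the clear organiser and sits wedged there by its own spring. Take the hooked pick from its rest, feel its bent hook down between the tweezer's arms, and draw the tweezer gently along the slot until it lies wholly out on the counter, about a centimetre clear of the open end; then lay the pick back in its rest. Do not touch the tweezer with the gripper, do not press hard on the tweezer or the acrylic, and leave the other things where they are.

Things in the scene. Friction and masses are not known exactly. Their poses are not given: they have to be found in the camera images.
- organiser: clear acrylic organiser fixed to the counter, 160 (x) x 68 (y) x 37 mm. Four slots along x, 12 mm wide, centred at y = -24, -8, 8, 24 mm; dividers 4 mm thick rise to z = 37; floor plate 3 mm. Slots are open at the top and at the -x end (x = -80) and shut at +x (inner face x = 76). Origin: centre of its underside; z up
- tweezer: red-enamelled bent-strip steel tweezer, 95 mm long, 32 g, on edge on the floor of one slot (not the y = 24 one), bow towards the open end; 5 mm tall, 4 mm at the tips. Origin: under the outer face of the bow (plate 9 mm wide, 3 mm thick); x from bow to tips, z up. Two 2 mm arms leave the bow 5 mm apart inside, about 6.5 mm apart 50 mm from the bow
- tweezer_bow (a point): middle of the tweezer's bow plate, 2.5 mm above its lower edge. The arms spring outwards against the slot's walls (about 3 N at each tip) and hold the tweezer there; dragging it takes about 3 to 5 N
- tweezer_arm_l_tip (a point): tip of the sprung arm on the tweezer's +y side; set free, the tips spread to about 25 mm
- tweezer_arm_r_tip (a point): tip of the sprung arm on the tweezer's -y side
- pick: hooked pick, 70 g, lying in the rest. Flat-sided black handle 110 (x) x 14 (y) x 16 (z) mm; from its +x end a 4 mm soft-wire shaft runs along x; at about x = 145 it turns down into a 4 mm hook leg, cut square, ending 35 mm below the handle's axis if unbent. The wire is bent by use at x = 65, a new way each time: the hook stands up to 8 mm left or right and up to 8 mm high or low of this
- handle_butt (a point): rear end of the pick's handle, at (-55, 0, 0) mm of the pick. The pick's origin is the centre of the handle, x towards the hook, z up (hook down). The wire keeps its bend under forces below 20 N
- rest: white ceramic tool rest fixed to the counter, foot 116 x 60 x 8 mm; two uprights 10 mm thick at x = -43 and 43 mm have notches (18 mm wide below, flaring to about 34 mm) that carry the pick's handle along x, hook free beyond the +x side. Notch bottoms 38 mm, prong tops 55 mm above the counter. Origin: centre of its underside; z up
- rest_notch (a point): middle of the rest, level with the notch bottoms; the handle's axis lies 8 mm above it when the pick is in place
- compact_a: bystander, loose: black slim powder compact, 54 x 8 x 38 mm, standing on edge at the shut end of a slot of the organiser; origin on the slot floor, 75 mm in front of its middle
- compact_b: bystander, loose: rose slim powder compact, 54 x 8 x 38 mm, standing on edge at the shut end of a slot of the organiser; origin on the slot floor, 75 mm in front of its middle
- trimmer: bystander, loose: grey hair trimmer lying on the counter, 155 x 40 x 36 mm; origin under its middle
- cup: bystander, loose: clear acrylic cup with make-up brushes standing in it, 76 mm across, 95 mm tall (brushes to 180 mm); origin at the centre of its foot
- comb: bystander, loose: green plastic comb lying flat, 180 x 30 x 4 mm; origin under its middle
- mirror: bystander, loose: small oval hand mirror lying face up, white rim, 150 x 118 mm, handle to its -x, 10 mm thick; origin under the middle of the oval
- jar: bystander, loose: small white cream jar with metal lid, 56 mm across, 45 mm tall; origin at the centre of its foot
Not all that is in view belongs to the job. What is shaped like the organiser but red is not meant. Leave any purple look-alike of the rest alone.

How it is judged (in metres and radians):
On the way, in this order (a step that is already met when the one before it is completed fails the run):
1. the pick is lifted out of its rest (z of pick in the frame of rest_notch above 0.03 m), for 0.1 s.
2. the hook pulls on the tweezer and has started it along the slot, its bow still inside (contact force between pick and tweezer above 0.5 N and distance of tweezer_bow from where it was at the start of the episode above 0.005 m and height (world z) of pick below 0.055 m and x of tweezer_bow in the frame of organiser above -0.0785 m), for 0.05 s.
3. the tweezer has been drawn wholly out of the slot, the pick still down behind its bow (x of each of tweezer_arm_l_tip, tweezer_arm_r_tip, tweezer_bow in the frame of organiser below -0.084 m and height (world z) of pick below 0.06 m and horizontal distance between pick and tweezer_bow below 0.2 m), for 0.1 s.
At the end, for the whole second after the job is handed in: The whole tweezer (bow and both tips) lies at rest on the counter at least 8 mm beyond the organiser's open end; the pick lies at rest in both notches of its rest (within 10 mm of its place and 0.15 rad), hook at the rest's +x side and pointing down; nothing is held (x of each of tweezer_arm_l_tip, tweezer_arm_r_tip, tweezer_bow in the frame of organiser below -0.088 m and height (world z) of tweezer_bow below 0.02 m and linear speed of each of tweezer, pick below 0.02 m/s and distance between pick and rest_notch below 0.018 m and angle between pick's own z axis and vertical below 0.15 rad and angle between the x axis of pick and the x axis of rest, either way round below 0.15 rad and x of handle_butt in the frame of rest below -0.035 m); the robot touches nothing.
It fails at once if the gripper's fingers touch the tweezer (contact force between the fingers and tweezer above 0.3 N).
It fails at once if the pick presses on the tweezer with more than 12 N (contact force between pick and tweezer above 12 N).
It fails at once if the pick presses on the organiser with more than 8 N (contact force between pick and organiser above 8 N).
It fails at once if the robot itself knocks the organiser (more than 5 N) (contact force between any of the fingers, the arm and organiser above 5 N).
It fails at once if a bystander is moved by more than 20 mm (distance of any of compact_a, compact_b, trimmer, cup, comb, mirror, jar from where it was at the start of the episode above 0.02 m).
It also fails if it takes over 67 s, if anything falls off the work surface, if the arm or the gripper's body presses on something with over 40 N, if the wrist force passes 120 N, or if a joint passes its speed limit or range.

### The arm

A 6-joint arm with a two-finger parallel gripper is mounted at the origin on the work surface. World frame = base frame: x ahead of the robot, y to its left, z up, the work surface at z = 0. Lengths are in mm, angles in rad, forces in N, time in s.
With the tool pointing down it reaches from about 300 to 875 mm from the base axis. Payload 6.4 kg.
Tool frame: the origin (TCP) lies midway between the tips of the shut fingers; the grasp point (between the pads) lies 19 mm behind it; z points along the fingers, y is the line along which they close (so a half turn about z gives the same grasp; the last joint's range is limited). The gripper opens to 88 mm and grips with 3 to 60 N. Pads are 18 mm wide; open, the fingers measure 123 mm over their backs; the gripper's body (75 mm by 187 mm) begins 45 mm behind the grasp point.
Start: joints at [-1.357, 0.181, 1.607, -0, 1.354, -0.206], TCP at [234.374, -525.081, 238.714] pointing down, gripper open.
Joint ranges: [-2.99, 2.99], [-0.89, 2.07], [0.3, 2.58], [-1.14, 4.28], [0, 2.63], [-3.12, 3.12]. Speed limits (rad/s): [2.57, 2.57, 3.01, 3.14, 3.14, 3.14].

### API

Orientations are given as a rotation vector (axis times angle).
In Python, from station import arm, read_camera, camera_info, sign_off gives the robot as it stands. The module is installed in compiled form; this text tells all that it offers.
- The arm moves only by the shell command python3 -m jog 'ROWS'. ROWS is a JSON object of lists of equal length, an entry for each row: "delta_rot": the turn, a rotation vector about the tool's x, y, z in rad, a list of three; "linear": the shift along the tool's x, y, z in cm, a list of three; "claw": the opening in per cent of the stroke, from 0 (shut) to 100 (fully open). A call has 1 to 20 rows; each row shifts and turns the commanded pose from where the row before left it, along the tool's axes as they then stand; what a row does not reach is not made up. A row lasts 1/10 s, in which the tool goes at most 50 mm and 8.59 degrees, less where a joint would pass 70% of its speed; a pose out of reach is approached as far as the arm can. A call is refused whole if a number of a shift passes 5 or a number of a turn 0.15, either way. A call with a gripper value outside its range is refused whole. The fingers move at their own pace and stop on an object; the grip force is fixed at half the most. Time passes only in rows, so rows that do not move let the fingers close. It gives the time, the measured TCP pose, the force, the opening and the grip force at its end, in the units of the state.
- arm.get_state(): the state, without advancing time (a new reading comes with each control period).
- read_camera(name): name is "scene" or "top" or "wrist"; returns (picture, depth): 384x512x3 uint8, red, green, blue; 384x512 float32, mm along the optical axis (not along the pixel's ray), 0 where there is no reading.
- camera_info(name): a dict with "fx", "fy", "cx", "cy" (pixels), "cam_to_world" (4x4, takes a point from camera to world coordinates); the wrist camera has in their place "T_tool_cam" (4x4, takes a point from camera to tool coordinates, whose origin is the TCP and whose axes are the flange's). Camera axes: x right, y down, z forward; pixel columns grow to the right and rows downward; lengths in mm; the calibration is good to about 2 mm. A picture is of the moment at which its call begins: read the wrist's pose just before it. camera_info takes no time and is no camera call.
- sign_off(): hands the job in; it is judged then, once.
The state is a dict: "t": time; "joint_pos": joint angles; "qd": joint speeds; "tau": joint torques, N m; "eef_pos": TCP position; "ee_rot": TCP orientation; "wrist_force": force on the tool from outside, world axes, zero at the start; "wrist_torque": the same for the moment, N m; "grip_width": opening from 0.0 (shut) to 1.0 (fully open); "gripper_force": force on a finger pad.
Only numpy, scipy, OpenCV 4.12 (cv2) and the standard library are available. Lean on these libraries where they do the work, as an engineer would, in place of code of your own. Each camera call takes 0.05 s, during which the arm holds its last target. There are 200 camera calls.

## Working session

There is one attempt and no reset: what is moved stays moved. The work goes in short steps, Python scripts to look and compute and a shell command to move; the robot and the scene stay as the last step left them, time stands still between calls to the robot, and variables do not carry over. Pictures are saved under pics/ and viewed, at most 12 in all, crops included, and the job is handed in when it is done.

```bash
mkdir -p pics
cat > h.py <<'E'
import numpy as np, cv2
from station import arm, read_camera, camera_info, sign_off
from scipy.spatial.transform import Rotation as R
def grab(n):
    s=arm.get_state(); im,d=read_camera(n); np.savez('%s.npz'%n,im=im,d=d,p=s['eef_pos'],r=s['ee_rot']); return im,d
def T(n,f):
    c=camera_info(n)
    if n!='wrist': return c,np.array(c['cam_to_world'])
    M=np.eye(4); M[:3,:3]=R.from_rotvec(f['r']).as_matrix(); M[:3,3]=f['p']
    return c,M@np.array(c['T_tool_cam'])
def px(n,u,v,z=None):
    f=np.load('%s.npz'%n); c,M=T(n,f)
    ray=np.array([(u-c['cx'])/c['fx'],(v-c['cy'])/c['fy'],1.])
    if z is None: k=f['d'][int(v),int(u)]
    else: k=(z-M[2,3])/(M[:3,:3]@ray)[2]
    return (M[:3,:3]@(ray*k)+M[:3,3]).round(1)
def proj(n,P):
    f=np.load('%s.npz'%n); c,M=T(n,f); q=np.linalg.inv(M)@np.append(P,1)
    return (q[0]/q[2]*c['fx']+c['cx'],q[1]/q[2]*c['fy']+c['cy'])
def save(n,im,box=None,s=1):
    if box: im=im[box[1]:box[3],box[0]:box[2]]
    cv2.imwrite('pics/%s.png'%n,cv2.resize(im[...,::-1],None,fx=s,fy=s,interpolation=cv2.INTER_CUBIC))
E
python3 - <<'E'
from h import *
im,d=grab('top'); im2,d2=grab('scene')
save('a1',im,None,1.5)
save('a2',im2,None,1.5)
print(arm.get_state()); print(camera_info('top')); print(camera_info('wrist'))
E
```

```text
{'t': 0.1, 'joint_pos': array([-1.35733086e+00,  1.81464105e-01,  1.60785924e+00, -2.00501285e-05,
        1.35379408e+00, -2.06276101e-01]), 'qd': array([-0.00047149, -0.0024153 , -0.002617  ,  0.00156375, -0.00128534,
       -0.00121831]), 'tau': array([ 7.45096404e-04, -4.34820592e+01, -3.42694259e+01,  7.04361638e-02,
        3.39638279e-02, -3.70491102e-05]), 'eef_pos': array([ 234.24988666, -524.61739134,  237.92528311]), 'ee_rot': array([-3.07116668e+00, -6.54188058e-01,  3.93412156e-05]), 'wrist_force': array([ 0.39361842, -0.08939696, -0.91372426]), 'wrist_torque': array([-0.01122192,  0.0332546 ,  0.01154537]), 'gripper_force': 0.0, 'grip_width': 0.9997593916450442}
{'fx': 376.6801533049468, 'fy': 376.6801533049468, 'cx': 256.06910717259376, 'cy': 190.70969380683286, 'cam_to_world': array([[-2.14228467e-02, -9.90752577e-01,  1.33979077e-01,
         3.83626331e+02],
       [-9.99603107e-01,  1.87738447e-02, -2.10040943e-02,
        -1.71958782e+01],
       [ 1.82945582e-02, -1.34375869e-01, -9.90761543e-01,
         1.12141611e+03],
       [ 0.00000000e+00,  0.00000000e+00,  0.00000000e+00,
         1.00000000e+00]])}
{'fx': 270.22476376746613, 'fy': 270.22476376746613, 'cx': 259.21351585164456, 'cy': 188.80667053634323, 'T_tool_cam': array([[-9.79280901e-05, -9.61085614e-01, -2.76250671e-01,
         7.06812133e+01],
       [ 9.99999820e-01, -2.57573778e-04,  5.41618160e-04,
         1.13105106e+00],
       [-5.91696351e-04, -2.76250568e-01,  9.61085466e-01,
        -1.46573436e+02],
       [ 0.00000000e+00,  0.00000000e+00,  0.00000000e+00,
         1.00000000e+00]])}
```

View pics/a1.png

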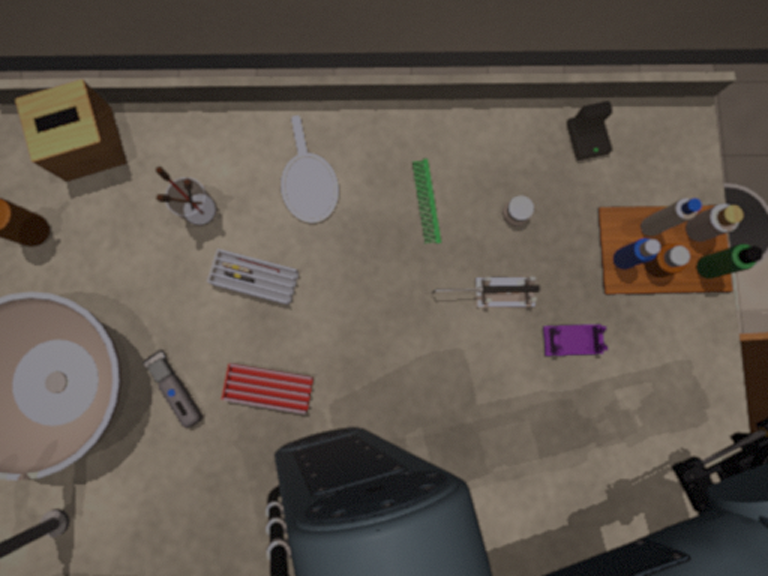

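Seen: clear organiser at (254,278), red look-alike at (268,388) → the clear one. White rest with pick at (507,291), hook towards the left (435,293); purple look-alike at (575,340) → the white one. Close crop to check.

Run:
```python
from h import *
f=np.load('top.npz'); im=f['im']
a=cv2.resize(im[158:210,132:206],None,fx=8,fy=8,interpolation=cv2.INTER_CUBIC)[:, :592]
b=cv2.resize(im[178:212,282:366],None,fx=7,fy=5,interpolation=cv2.INTER_CUBIC)
b=cv2.resize(im[178:210,286:364],(592,243),interpolation=cv2.INTER_CUBIC)
c=np.vstack([a[:350],b]); save('a3',cv2.convertScaleAbs(c,alpha=1.6))
for n,u,v in [('rest',338,194),('org',170,185)]: print(n,px('top',u,v,20))
```

```text
rest [ 518.1 -282.8   20. ]
org [554.3 212.6  20. ]
```

View pics/a3.png

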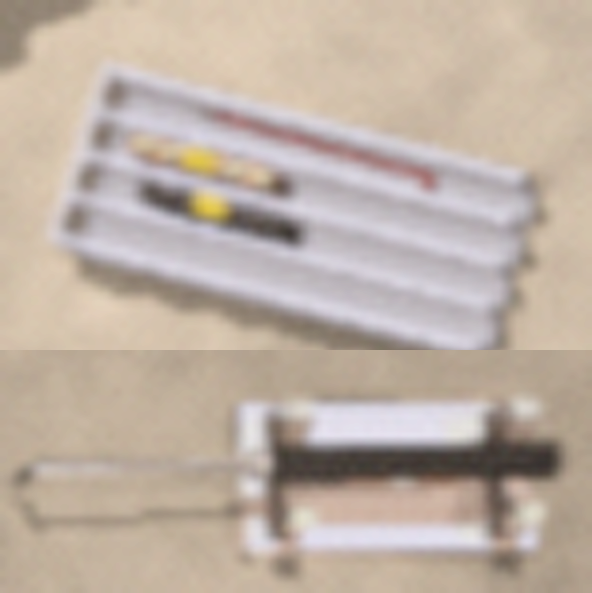

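The crop confirms it. Clear organiser, with the tweezer in its topmost (far, y=-24) slot, bow at about (432,182) and open end to the right. Below is the white rest, with the black handle in it and the hook pointing left at (20,470). I'll move above the rest and turn the tool.

```bash
python3 -m jog '{"linear":[[3.6,-1.2,0],[3.6,-1.2,0],[3.6,-1.2,0],[3.6,-1.2,0],[3.6,-1.2,0],[3.6,-1.2,0],[3.6,-1.2,0],[3.6,-1.2,0],[3.6,-1.2,0],[3.6,-1.2,0],[0,0,0],[0,0,0],[0,0,0],[0,0,0],[0,0,0],[0,0,0],[0,0,0],[0,0,0],[0,0,0],[0,0,0]],"delta_rot":[[0,0,0],[0,0,0],[0,0,0],[0,0,0],[0,0,0],[0,0,0],[0,0,0],[0,0,0],[0,0,0],[0,0,0],[0,0,-0.144],[0,0,-0.144],[0,0,-0.144],[0,0,-0.144],[0,0,-0.144],[0,0,-0.144],[0,0,-0.144],[0,0,-0.144],[0,0,0],[0,0,0]],"claw":[100,100,100,100,100,100,100,100,100,100,100,100,100,100,100,100,100,100,100,100]}'
python3 - <<'E'
from h import *
im,d=grab('wrist'); save('b1',im,None,1.5)
s=arm.get_state(); print(R.from_rotvec(s['ee_rot']).as_matrix().round(3), s['joint_pos'].round(2))
E
```

```text
t: 2.1
eef_pos: [514.0, -268.7, 238.4]
ee_rot: [-2.224, -2.218, 0.0]
wrist_force: [0.3, 0.2, 0.2]
grip_width: 1.001
gripper_force: 0.0
[[ 0.002  1.    -0.   ]
 [ 1.    -0.002  0.   ]
 [ 0.    -0.    -1.   ]] [-0.69  0.19  1.59  0.    1.36 -0.68]
```

View pics/b1.png

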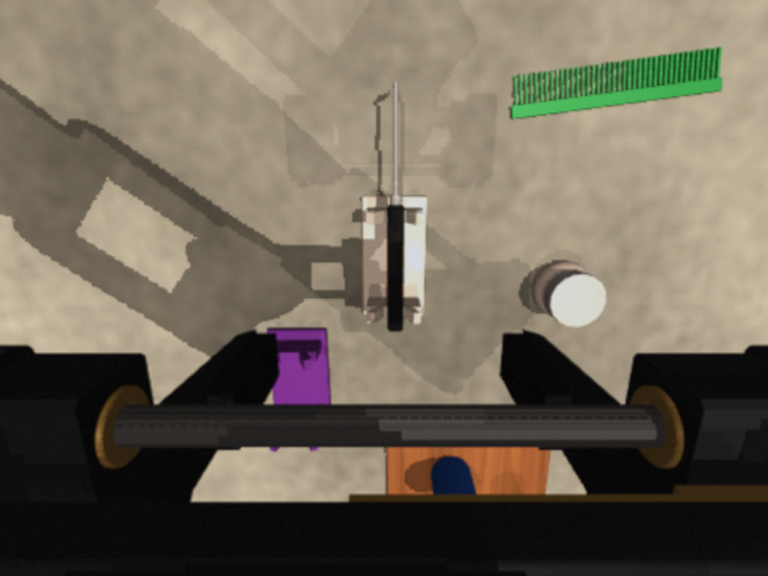

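The picture shows the handle from about (396,206) to (396,330), hook at (395,83), almost exactly aligned with the tool's x. Measuring.

Run:
```python
from h import *
for n,u,v,z in [('front',396.5,206,54),('butt',395,330,54),('hook',395,84,46),('restfarL',362,197,8),('restfarR',427,197,8)]:
    print(n,px('wrist',u/1.5,v/1.5,z))
f=np.load('wrist.npz');print(f['d'][180,258:270],f['d'][150,264])
# organiser corners in top image from crop (8x, origin 132,158), z~37 (rim)
for n,u,v in [('TLback',108,68),('BLback',58,240),('TRopen',535,178),('BRopen',497,347),('bow',435,180),('tip',215,115)]:
    print(n,px('top',132+u/8,158+v/8,37 if n[-1] in'kn' else 8))
```

```text
front [ 520.4 -229.3   54. ]
butt [ 519.3 -336.7   54. ]
hook [ 519.1 -138.2   46. ]
restfarL [ 489.7 -225.3    8. ]
restfarR [ 548.9 -225.5    8. ]
[344.01028 341.25613 341.27966 341.7228  341.81952 341.14844 341.09897
 342.4215  339.71118 340.13782 342.02362 347.535  ] 329.27853
TLback [607.6 280.6  37. ]
BLback [544.6 297.5  37. ]
TRopen [564.1 125.5  37. ]
BRopen [502.6 139.2  37. ]
bow [568.9 166.5   8. ]
tip [595.  248.5   8. ]
```

```bash
python3 -m jog '{"linear":[[0.2,0.6,3],[0,0,4],[0,0,4],[0,0,4],[0,0,0],[0,0,0],[-0.5,0,2],[-0.5,0,2],[-0.5,0,1.8],[0,0,0],[0,0,0]],"delta_rot":[[0,0,0],[0,0,0],[0,0,0],[0,0,0],[0,0.125,0],[0,0.125,0],[0,0,0],[0,0,0],[0,0,0],[0,0,0],[0,0,0]],"claw":[100,100,100,100,100,100,100,100,100,100,100]}'
```

```text
t: 3.25
eef_pos: [520.1, -266.8, 28.8]
ee_rot: [-2.088, -2.087, -0.262]
wrist_force: [-0.1, 0.4, 0.7]
grip_width: 1.001
gripper_force: 0.0
```

```bash
python3 -m jog '{"linear":[[0,0,0],[0,0,0],[0,0,0],[0,0,0],[0,0,0],[0,0,0],[0,0,0]],"delta_rot":[[0,0,0],[0,0,0],[0,0,0],[0,0,0],[0,0,0],[0,0,0],[0,0,0]],"claw":[0,0,0,0,0,0,0]}'
python3 -m jog '{"linear":[[0.25,0,-0.97],[0.5,0,-1.94],[0.5,0,-1.94],[0.5,0,-1.94],[0,0,0],[0,0,0]],"delta_rot":[[0,0,0],[0,0,0],[0,0,0],[0,0,0],[0,0,0],[0,0,0]],"claw":[0,0,0,0,0,0]}'
```

```text
t: 3.95
eef_pos: [520.2, -266.9, 28.8]
ee_rot: [-2.087, -2.089, -0.262]
wrist_force: [0.0, -1.7, -0.5]
grip_width: 0.392
gripper_force: 0.0
t: 4.55
eef_pos: [520.4, -267.0, 99.3]
ee_rot: [-2.088, -2.09, -0.262]
wrist_force: [-0.3, -0.6, 0.3]
grip_width: 0.004
gripper_force: 0.0
```

```bash
python3 -m jog '{"linear":[[0,0,0],[0,0,0],[0,0,0],[0,0,0],[0,0,0],[0,0,0],[0,0,0]],"delta_rot":[[0,0,0],[0,0,0],[0,0,0],[0,0,0],[0,0,0],[0,0,0],[0,0,0]],"claw":[60,60,60,60,60,60,60]}'
python3 - <<'E'
from h import *
im,d=grab('wrist'); save('b2',im,None,1.2)
E
```

```text
t: 5.25
eef_pos: [520.2, -266.8, 98.9]
ee_rot: [-2.087, -2.089, -0.262]
wrist_force: [-1.0, -0.4, 0.8]
grip_width: 0.595
gripper_force: 0.0
```

View pics/b2.png

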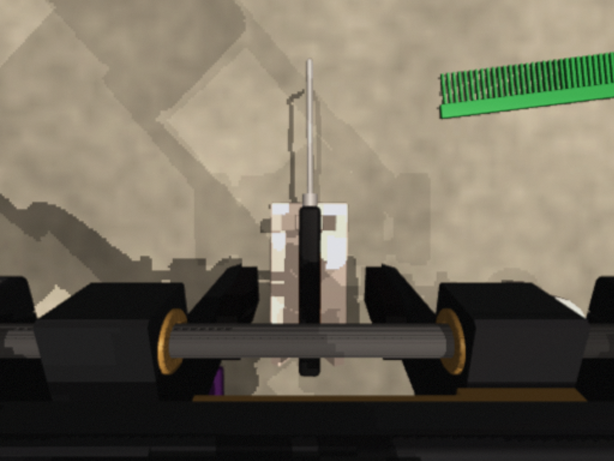

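The pick lies undisturbed in the rest, handle at (310,290) midway between the fingers. The fingers simply close slowly, so I'll go down again and allow more time.

```bash
python3 -m jog '{"linear":[[-0.5,0,1.94],[-0.5,0,1.94],[-0.5,0,1.94],[-0.25,0,1.0],[0,0,0],[0,0,0],[0,0,0],[0,0,0],[0,0,0],[0,0,0],[0,0,0],[0,0,0],[0,0,0],[0,0,0]],"delta_rot":[[0,0,0],[0,0,0],[0,0,0],[0,0,0],[0,0,0],[0,0,0],[0,0,0],[0,0,0],[0,0,0],[0,0,0],[0,0,0],[0,0,0],[0,0,0],[0,0,0]],"claw":[60,60,60,40,20,0,0,0,0,0,0,0,0,0]}'
```

```text
t: 6.7
eef_pos: [520.5, -267.4, 29.6]
ee_rot: [-2.088, -2.09, -0.262]
wrist_force: [-3.1, 0.4, 5.9]
grip_width: 0.158
gripper_force: 30.0
```

```bash
python3 -m jog '{"linear":[[0.25,0,-0.97],[0.5,0,-1.94],[0.6,0,-2.4],[0.6,0,-2.4],[0.5,0,-1.94],[2,0.1,0.5],[3.97,0.24,1.01],[3.97,0.24,1.01],[3.97,0.24,1.01],[3.97,0.24,1.01],[3.97,0.24,1.01],[3.97,0.24,1.01],[3.97,0.24,1.01],[2,0.1,0.5],[0,0,0],[0,0,0],[0,0,0],[0,0,0],[0,0,0]],"delta_rot":[[0,0,0],[0,0,0],[0,0,0],[0,0,0],[0,0,0],[0,0,0],[0,0,0],[0,0,0],[0,0,0],[0,0,0],[0,0,0],[0,0,0],[0,0,0],[0,0,0],[-0.033,0,0.129],[-0.033,0,0.129],[0,0,0],[0,0,0],[0,0,0]],"claw":[0,0,0,0,0,0,0,0,0,0,0,0,0,0,0,0,0,0,0]}'
python3 - <<'E'
from h import *
im,d=grab('wrist'); save('b3',im,None,1.5)
s=arm.get_state(); print(R.from_rotvec(s['ee_rot']).as_matrix().round(3), s['joint_pos'].round(2))
E
```

```text
t: 8.6
eef_pos: [538.5, 61.2, 128.3]
ee_rot: [-2.361, -1.81, -0.297]
wrist_force: [-0.3, -0.7, -0.1]
grip_width: 0.157
gripper_force: 30.0
[[ 0.252  0.965  0.064]
 [ 0.935 -0.26   0.239]
 [ 0.247 -0.    -0.969]] [-0.25  0.2   1.85  0.28  1.11 -0.12]
```

View pics/b3.png

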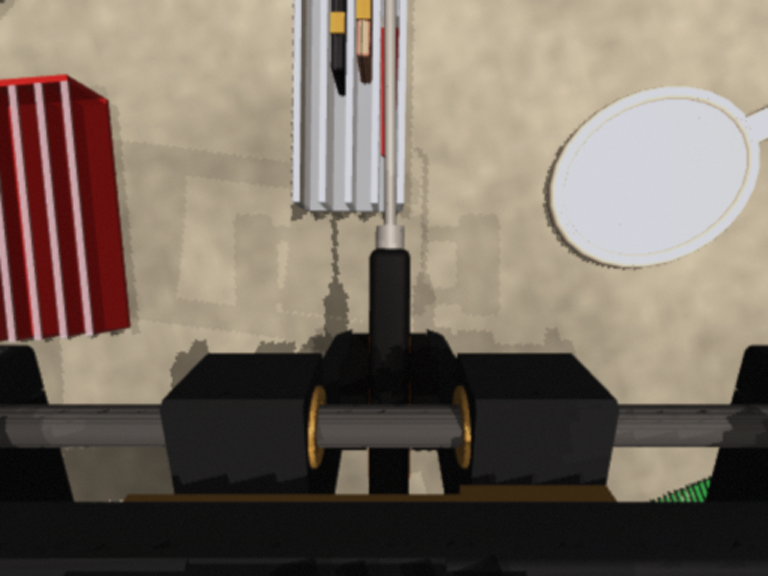

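Hook tip is just out of view above the top edge; the shaft runs along (388,0–225) over the tweezer's slot, where red shows at (383,30–155) and (397,30–70). The bow is about (383,155) and the organiser's open end lies at row 208. Measuring the shaft and walls.

Run:
```python
from h import *
f=np.load('wrist.npz'); im,d=f['im'],f['d']
for v in (3,30,60,90,120,140): print(v,[int(x) for x in d[v,252:272]])
u=[]
for v in (4,30,60,90,120,140):
    row=d[v,250:270]; k=np.where((row>0)&(row<row[row>0].min()+8))[0]; c=250+k.mean(); u.append((v,c)); 
    dep=np.median(row[k]); cc,M=T('wrist',f); ray=np.array([(c-cc['cx'])/cc['fx'],(v-cc['cy'])/cc['fy'],1])*dep
    print('shaft',v,c,len(k),(M[:3,:3]@ray+M[:3,3]).round(1))
save('b4',im[0:150,190:275],None,5)
# grid helpers
```

```text
3 [244, 245, 265, 279, 132, 132, 133, 133, 132, 133, 132, 133, 278, 278, 279, 245, 245, 244, 244, 245]
30 [246, 245, 277, 274, 134, 134, 133, 132, 133, 134, 133, 133, 275, 275, 247, 246, 244, 247, 246, 282]
60 [247, 260, 279, 274, 137, 136, 134, 134, 135, 135, 136, 136, 276, 280, 247, 246, 246, 246, 247, 284]
90 [247, 277, 281, 275, 137, 138, 136, 137, 136, 136, 137, 138, 280, 258, 248, 247, 246, 246, 284, 285]
120 [257, 282, 282, 282, 282, 138, 138, 137, 138, 139, 139, 138, 281, 248, 247, 248, 247, 248, 286, 285]
140 [280, 282, 282, 282, 282, 139, 140, 138, 139, 140, 140, 140, 280, 278, 278, 280, 285, 286, 284, 286]
shaft 4 259.5 8 [570.  175.2 152.5]
shaft 30 259.5 8 [566.8 163.5 151.7]
shaft 60 259.5 8 [563.2 150.  150.3]
shaft 90 259.5 8 [559.4 136.  149.1]
shaft 120 260.0 7 [555.8 121.5 148. ]
shaft 140 260.0 7 [553.1 111.8 146.8]
```

View pics/b4.png

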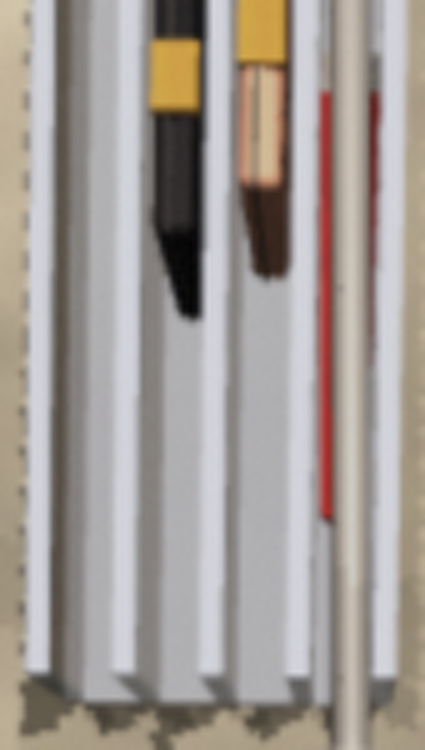

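Run:
```python
from h import *
print('bow',px('wrist',256,104,8),'tip',px('wrist',255,18.4,7))
for n,u,v in [('openR',385,678),('openD',302,678),('openL',38,672),('R10',397,10),('D10',309,10)]: print(n,px('wrist',190+u/5,v/5,37))
im,d=grab('scene'); f=np.load('scene.npz')
u,v=proj('scene',np.array([572.5,185.,120])); print(u,v)
u,v=int(u),int(v); save('b5',im[max(0,v-60):v+75,max(0,u-90):u+90],None,4)
```

```text
bow [564.4 168.4   8. ] tip [586.1 252.6   7. ]
openR [565.  129.9  37. ]
openD [550.2 133.9  37. ]
openL [503.4 147.6  37. ]
R10 [598.4 246.1  37. ]
D10 [582.9 250.3  37. ]
346.99000703985683 200.8302219113488
```

View pics/b5.png

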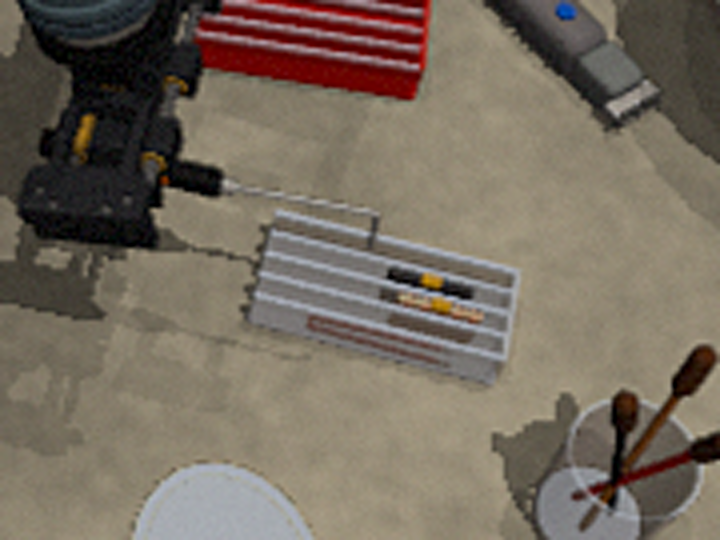

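The scene view shows the leg hanging straight at (376,230), and the tweezer in the front slot at (310–445, 320–360). Turning slightly, moving forward over the gap, and lowering to just above the rim.

```bash
python3 -m jog '{"linear":[[0,0,0],[1.65,-0.1,0.42],[-0.45,0,1.72],[-0.45,0,1.72],[-0.45,0,1.72],[-0.4,0,1.72],[0,0,0],[0,0,0]],"delta_rot":[[-0.004,0,0.0165],[0,0,0],[0,0,0],[0,0,0],[0,0,0],[0,0,0],[0,0,0],[0,0,0]],"claw":[0,0,0,0,0,0,0,0]}'
python3 - <<'E'
from h import *
im,d=grab('wrist'); f=np.load('wrist.npz')
for v in (4,30,60,90,120):
    row=d[v,245:275]; k=np.where((row>0)&(row<row[row>0].min()+8))[0]; c=245+k.mean(); 
    dep=np.median(row[k]); cc,M=T('wrist',f); ray=np.array([(c-cc['cx'])/cc['fx'],(v-cc['cy'])/cc['fy'],1])*dep
    print('shaft',v,c,len(k),(M[:3,:3]@ray+M[:3,3]).round(1))
save('c1',im[0:115,190:300],None,5)
print(arm.get_state()['eef_pos'],M[:3,:3].round(3))
E
```

```text
t: 9.5
eef_pos: [542.5, 77.6, 57.6]
ee_rot: [-2.38, -1.787, -0.298]
wrist_force: [-0.1, -0.2, 0.5]
grip_width: 0.159
gripper_force: 30.0
shaft 4 259.5 8 [576.2 191.   81.8]
shaft 30 259.5 8 [572.9 179.5  80.7]
shaft 60 259.5 8 [568.9 165.9  79.4]
shaft 90 259.5 8 [564.8 151.8  78.9]
shaft 120 260.0 7 [560.9 137.5  77.5]
[543.02222715  77.51550282  58.25304577] [[ 0.96  -0.279 -0.01 ]
 [-0.279 -0.96  -0.028]
 [-0.001  0.03  -1.   ]]
```

View pics/c1.png

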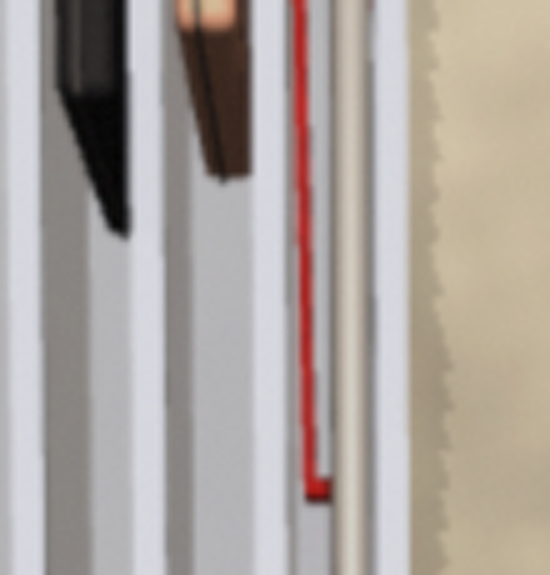

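The picture shows the slot between rim edges at about crop x=285 and 373, shaft at 351, so the hook sits a few mm right of centre; bow at (318,490). Getting numeric edges.

Run:
```python
from h import *
f=np.load('wrist.npz'); im,d=f['im'].astype(float),f['d']
g=im.mean(2)
cc,M=T('wrist',f)
for v in (5,20,40,60,80,100,110):
    p=g[v-2:v+3,235:285].mean(0)
    print(v,p.astype(int)); print('  d',np.median(d[v-2:v+3,235:285],axis=0).astype(int))
RR=R.from_rotvec(f['r']).as_matrix(); print(RR.round(3))
```

```text
5 [ 93  78  57  51  84 161 212 216 216 217 215 194 135 120  86  88 131 177
 182 180 161 124 151 174 189 189 176 156 143 162 194 214 217 216 216 208
 184 166 163 163 166 171 176 185 187 186 186 186 187 187]
  d [173 174 174 181 190 200 176 175 176 176 175 176 185 201 205 204 205 209
 209 209 209 133 132 132 132 132 132 132 133 204 176 176 176 175 176 176
 175 212 212 212 212 212 212 212 212 212 212 212 213 212]
20 [ 42  43  43  43  67 144 210 217 216 216 215 198 151 127 100  90 131 178
 183 181 164 128 150 174 190 192 177 156 131 144 197 215 217 217 216 211
 193 166 162 162 162 167 177 185 186 185 185 184 183 182]
  d [188 189 188 190 191 200 175 176 176 176 175 176 183 200 204 204 205 209
 210 210 209 134 133 133 133 132 133 132 134 207 176 175 176 176 176 176
 176 213 213 212 213 212 213 213 212 212 213 212 212 213]
40 [181 180 181 181 184 199 215 216 217 217 215 198 152 139 131  86  94 137
 176 179 162 126 147 174 193 197 179 157 132 143 195 215 217 217 216 212
 190 161 156 156 158 163 171 178 179 178 178 178 178 178]
  d [210 209 210 210 210 209 177 176 177 176 176 176 182 198 210
[... 1178 characters left out ...]
67]
  d [212 211 211 212 211 211 177 177 177 178 178 177 178 193 211 211 210 210
 211 211 211 138 138 137 137 137 136 137 138 211 179 177 177 178 177 178
 177 214 214 214 214 214 214 214 214 214 214 214 214 214]
110 [180 181 180 180 181 191 209 216 217 217 216 208 179 148 164 178 180 180
 180 179 163 128 142 171 195 203 183 159 137 146 184 214 216 217 217 215
 198 153 146 146 147 147 148 155 165 171 172 172 172 171]
  d [211 211 212 210 212 212 177 177 178 178 177 177 178 193 212 211 211 211
 212 212 211 140 139 137 138 138 137 138 139 212 185 177 178 177 177 177
 177 215 215 214 215 214 215 215 215 215 215 214 214 214]
[[ 0.27   0.96   0.068]
 [ 0.93  -0.279  0.238]
 [ 0.247 -0.001 -0.969]]
```

```bash
python3 -m jog '{"linear":[[0,-0.27,0],[0,0,0],[-0.28,0,1.1],[-0.29,0,1.13],[0,0,0],[0,0,0]],"delta_rot":[[0,0,0],[0,0,0],[0,0,0],[0,0,0],[0,0,0],[0,0,0]],"claw":[0,0,0,0,0,0]}'
cat > m.py <<'E'
from h import *
im,d=grab('wrist'); f=np.load('wrist.npz'); g=im.astype(float).mean(2)
for v in (5,40,80):
    print(v,g[v-2:v+3,230:285].mean(0).astype(int)); print('  d',np.median(d[v-2:v+3,230:285],axis=0).astype(int))
s=arm.get_state();print(s['eef_pos'],s['wrist_force'],s['t'])
E
python3 m.py
```

```text
t: 10.15
eef_pos: [539.2, 78.6, 33.7]
ee_rot: [-2.379, -1.787, -0.297]
wrist_force: [-0.1, 0.0, -0.5]
grip_width: 0.154
gripper_force: 30.0
5 [123  57  42  37  27  32  42  42  43  42  42  44  68 145 212 218 218 218
 218 216 201 159 142  94  82  96 119 152 176 190 191 177 158 155 179 159
  85  59  90 129 128 162 210 217 218 218 218 217 209 185 166 164 164 169
 178]
  d [185 173 174 173 173 172 173 173 173 172 173 174 175 180 152 152 152 152
 152 152 152 161 184 181 181 181 134 132 132 132 132 132 132 132 186 185
 181 180 181 185 177 162 151 152 151 152 152 153 152 152 189 188 189 189
 189]
40 [181 182 182 182 182 182 182 181 181 182 182 182 183 195 216 218 218 218
 218 216 199 153 145 127  77  75 104 148 176 194 198 180 158 139 137 121
  57  59 116 158 130 148 194 216 218 218 218 217 208 180 156 154 155 157
 163]
  d [186 186 186 187 186 186 186 187 186 186 185 186 185 186 153 152 153 153
 153 153 152 158 179 186 182 182 135 134 133 134 134 133 134 135 187 186
 181 181 181 187 180 164 153 152 152 153 153 153 153 153 189 189 189 189
 189]
80 [178 181 180 181 181 181 181 181 181 181 181 181 182 192 211 218 218 218
 218 217 204 166 153 164 124  83  98 144 174 197 203 184 159 135 115  64
  63 113 169 169 139 152 197 216 218 218 218 217 212 190 157 152 150 151
 155]
  d [187 187 187 188 188 188 187 187 187 186 187 187 187 187 154 154 153 153
 154 154 153 153 176 187 187 182 137 136 136 136 136 136 136 137 187 182
 183 182 186 188 182 167 153 153 153 153 153 153 153 153 190 190 190 190
 190]
[539.63924087  78.50096656  34.12714774] [-0.38235513 -0.10866017 -0.44987573] 10.2
```

```bash
python3 -m jog '{"linear":[[-0.14,0.08,0.55],[0,0,0],[0,0,0]],"delta_rot":[[0,0,0],[0,0,0],[0,0,0]],"claw":[0,0,0]}'
python3 m.py
```

```text
t: 10.5
eef_pos: [540.6, 78.2, 28.8]
ee_rot: [-2.38, -1.788, -0.299]
wrist_force: [0.2, 0.8, -1.1]
grip_width: 0.154
gripper_force: 30.0
5 [ 42  35  27  36  42  42  43  42  46  84 162 213 217 218 217 218 216 198
 147 136 127  89  91 134 176 162 126 152 176 190 191 177 155 121  78  59
  94 135 135 172 213 218 218 218 218 217 209 185 165 163 163 164 171 182
 188]
  d [172 171 172 173 174 173 173 171 173 174 175 147 148 147 147 147 147 147
 153 168 181 176 176 176 181 181 133 132 132 132 133 132 132 133 176 175
 176 181 172 155 147 147 147 148 148 147 147 147 183 184 184 184 184 184
 183]
40 [182 182 182 182 182 181 182 182 182 186 200 216 218 218 218 218 217 205
 168 149 154 115  79  96 142 158 128 149 175 195 198 180 157 117  57  66
 120 161 136 157 210 218 218 218 217 217 209 183 155 152 153 158 164 171
 178]
  d [181 181 182 181 181 181 181 181 182 181 181 148 148 148 148 148 148 148
 148 165 181 176 177 177 177 182 135 134 134 133 134 133 134 134 177 177
 176 181 175 157 148 148 147 147 148 148 148 148 184 184 184 184 184 185
 185]
80 [181 181 181 181 181 181 181 180 181 183 195 216 218 218 218 218 217 210
 181 148 163 159 101  79  95 113 113 144 174 197 203 184 158 116  66 117
 176 169 141 162 210 218 218 218 218 217 212 190 158 152 151 152 159 166
 168]
  d [182 182 182 182 182 182 182 182 182 182 183 148 149 150 148 149 148 149
 148 163 182 182 177 177 177 181 137 136 136 136 136 136 136 137 177 177
 182 183 178 160 148 149 149 148 149 149 149 149 184 186 185 185 185 185
 185]
[540.6931256   78.2181047   28.89946922] [-0.44685575  0.29433169 -1.41012981] 10.55
```

```bash
python3 -m jog '{"linear":[[-0.14,-0.05,0.55],[0,0,0],[0,0,0]],"delta_rot":[[0,0,0],[0,0,0],[0,0,0]],"claw":[0,0,0]}'
python3 m.py
```

```text
t: 10.85
eef_pos: [539.9, 78.4, 23.0]
ee_rot: [-2.38, -1.787, -0.298]
wrist_force: [0.4, -0.7, -0.9]
grip_width: 0.159
gripper_force: 30.0
5 [107  85  68  45  56  77  79  79  80  92 143 198 216 217 218 218 218 216
 200 153 140 135  90  88 128 156 125 152 176 190 191 177 158 152 154  86
  57  78 122 141 133 169 213 218 218 218 217 217 212 194 166 162 162 167
 179]
  d [173 173 171 173 173 172 173 173 173 173 173 142 141 141 142 141 141 142
 142 148 164 175 170 170 170 175 133 133 132 132 132 132 132 133 175 170
 171 170 170 175 159 145 142 142 142 142 141 141 141 141 178 178 178 178
 178]
40 [182 181 181 182 181 181 181 181 182 182 188 205 216 217 218 218 218 217
 204 168 149 153 111  79  88 109 121 149 175 194 198 180 158 127  91  59
  59 111 165 145 134 172 213 218 218 218 217 217 211 188 155 150 151 152
 158]
  d [175 176 176 176 176 176 176 176 175 176 176 142 142 142 142 142 142 142
 142 144 162 175 171 170 171 171 135 134 133 134 134 133 134 135 175 171
 171 172 175 176 161 148 142 142 142 142 142 143 143 143 179 178 178 179
 179]
80 [181 181 181 181 181 181 181 180 181 181 185 200 216 218 218 218 217 216
 203 163 146 163 156  93  72  75  98 144 174 196 202 183 157 116  59  54
  91 150 174 156 127 159 212 218 218 218 217 217 212 189 156 151 150 152
 159]
  d [176 176 177 177 176 176 177 177 176 176 176 176 143 143 143 143 142 143
 142 143 159 176 176 172 172 172 137 136 136 135 136 136 136 137 171 172
 171 177 176 176 164 150 143 142 143 143 142 142 143 143 180 179 180 180
 179]
[540.05638382  78.38971652  23.07395392] [-0.15425053 -0.01490712 -0.98017102] 10.9
```

```bash
python3 -m jog '{"linear":[[-0.05,0.01,0.2],[0,0,0]],"delta_rot":[[0,0,0],[0,0,0]],"claw":[0,0]}'
python3 -m jog '{"linear":[[-0.05,0,0.2],[0,0,0]],"delta_rot":[[0,0,0],[0,0,0]],"claw":[0,0]}'
```

```text
t: 11.1
eef_pos: [540.2, 78.3, 21.0]
ee_rot: [-2.38, -1.788, -0.299]
wrist_force: [0.1, 0.2, -0.6]
grip_width: 0.153
gripper_force: 30.0
t: 11.3
eef_pos: [540.1, 78.3, 18.8]
ee_rot: [-2.38, -1.787, -0.299]
wrist_force: [1.4, -0.3, -1.1]
grip_width: 0.154
gripper_force: 30.0
```

```bash
python3 -m jog '{"linear":[[-0.05,0,0.2],[0,0,0]],"delta_rot":[[0,0,0],[0,0,0]],"claw":[0,0]}'; python3 m.py
```

```text
t: 11.5
eef_pos: [540.1, 78.4, 16.7]
ee_rot: [-2.38, -1.788, -0.299]
wrist_force: [0.2, -0.8, -1.2]
grip_width: 0.157
gripper_force: 30.0
5 [182 182 181 182 182 182 182 182 183 195 216 218 218 218 218 218 216 205
 167 144 142 101  82 101 143 156 122 151 176 190 191 177 158 152 153  82
  54  78 123 141 125 158 212 218 218 218 218 217 216 205 173 159 158 159
 161]
  d [169 169 169 168 169 169 169 169 170 169 135 135 136 135 135 135 135 136
 136 152 169 164 164 164 164 169 133 132 132 131 132 132 132 133 169 164
 164 164 168 169 155 142 135 134 135 136 136 136 135 135 172 172 172 172
 172]
40 [181 181 181 181 181 181 181 181 182 192 210 217 217 218 218 218 217 203
 163 146 162 156  90  77 108 136 124 149 175 194 198 180 157 119  66  42
  49 109 169 155 126 156 210 218 218 218 217 218 216 203 166 150 149 150
 155]
  d [170 170 170 169 169 169 169 169 169 170 135 136 136 137 136 136 136 135
 136 151 167 169 165 165 164 170 135 134 134 133 133 134 134 135 169 165
 164 165 169 169 157 144 136 135 136 136 136 136 136 136 173 172 172 173
 173]
80 [180 181 181 181 180 181 180 181 181 188 205 217 218 218 218 218 217 208
 176 144 158 171 145  94  84  85 101 143 174 197 203 183 157 119  76  86
 123 166 174 156 130 162 210 217 218 218 218 218 217 207 178 153 149 150
 151]
  d [171 170 171 170 170 170 170 170 170 170 170 137 137 137 136 137 137 137
 137 148 165 170 170 169 168 169 137 136 136 136 136 136 136 137 168 168
 169 170 171 170 159 146 136 137 136 137 137 137 136 137 173 173 174 174
 173]
[540.15792982  78.37968508  16.84477226] [ 0.12920774  0.26638048 -0.16039238] 11.55
```

No contact, and the tip is about 4 mm above the counter between the arms. Now draw back towards the bow.

```bash
python3 -m jog '{"linear":[[-0.48,0,-0.12],[-0.48,0,-0.12],[-0.48,0,-0.12],[-0.48,0,-0.12],[-0.2,0,-0.05],[0,0,0]],"delta_rot":[[0,0,0],[0,0,0],[0,0,0],[0,0,0],[0,0,0],[0,0,0]],"claw":[0,0,0,0,0,0]}'
python3 -m jog '{"linear":[[-0.2,0,-0.05],[-0.2,0,-0.05],[-0.2,0,-0.05]],"delta_rot":[[0,0,0],[0,0,0],[0,0,0]],"claw":[0,0,0]}'
```

```text
t: 12.15
eef_pos: [534.2, 56.9, 17.0]
ee_rot: [-2.381, -1.787, -0.299]
wrist_force: [0.1, 0.1, -0.8]
grip_width: 0.156
gripper_force: 30.0
t: 12.45
eef_pos: [532.4, 51.4, 16.9]
ee_rot: [-2.38, -1.788, -0.299]
wrist_force: [0.2, 0.2, 0.3]
grip_width: 0.153
gripper_force: 30.0
```

```bash
python3 -m jog '{"linear":[[-0.2,0,-0.05],[-0.2,0,-0.05],[-0.2,0,-0.05]],"delta_rot":[[0,0,0],[0,0,0],[0,0,0]],"claw":[0,0,0]}'
python3 -m jog '{"linear":[[-0.2,0,-0.05],[-0.2,0,-0.05],[-0.2,0,-0.05]],"delta_rot":[[0,0,0],[0,0,0],[0,0,0]],"claw":[0,0,0]}'
```

```text
t: 12.75
eef_pos: [530.7, 45.7, 16.9]
ee_rot: [-2.38, -1.787, -0.3]
wrist_force: [0.8, 4.1, -0.3]
grip_width: 0.152
gripper_force: 30.0
t: 13.05
eef_pos: [528.9, 39.7, 16.8]
ee_rot: [-2.38, -1.788, -0.299]
wrist_force: [0.7, 3.9, -0.8]
grip_width: 0.157
gripper_force: 30.0
```

Pulling with about 4 N, as expected. Carrying on along the slot.

```bash
python3 -m jog '{"linear":[[-0.29,0,-0.074],[-0.29,0,-0.074],[-0.29,0,-0.074],[-0.29,0,-0.074],[-0.29,0,-0.074],[-0.29,0,-0.074],[-0.29,0,-0.074],[-0.29,0,-0.074],[-0.29,0,-0.074],[-0.29,0,-0.074]],"delta_rot":[[0,0,0],[0,0,0],[0,0,0],[0,0,0],[0,0,0],[0,0,0],[0,0,0],[0,0,0],[0,0,0],[0,0,0]],"claw":[0,0,0,0,0,0,0,0,0,0]}'; python3 m.py | tail -1
python3 -m jog '{"linear":[[-0.29,0,-0.074],[-0.29,0,-0.074],[-0.29,0,-0.074],[-0.29,0,-0.074],[-0.29,0,-0.074],[-0.29,0,-0.074],[-0.29,0,-0.074],[-0.29,0,-0.074],[-0.29,0,-0.074],[-0.29,0,-0.074]],"delta_rot":[[0,0,0],[0,0,0],[0,0,0],[0,0,0],[0,0,0],[0,0,0],[0,0,0],[0,0,0],[0,0,0],[0,0,0]],"claw":[0,0,0,0,0,0,0,0,0,0]}'
python3 - <<'E'
from h import *
im,d=grab('wrist'); save('d1',im[0:240,130:390],None,2.5)
E
```

```text
t: 14.05
eef_pos: [520.6, 10.6, 16.8]
ee_rot: [-2.38, -1.788, -0.299]
wrist_force: [1.2, 3.3, -0.6]
grip_width: 0.154
gripper_force: 30.0
[520.55084565  10.224018    16.75543493] [ 0.62941898  2.78871257 -2.14899765] 14.1
t: 15.1
eef_pos: [512.3, -18.2, 16.8]
ee_rot: [-2.38, -1.788, -0.299]
wrist_force: [0.8, 3.1, -0.7]
grip_width: 0.156
gripper_force: 30.0
```

View pics/d1.png

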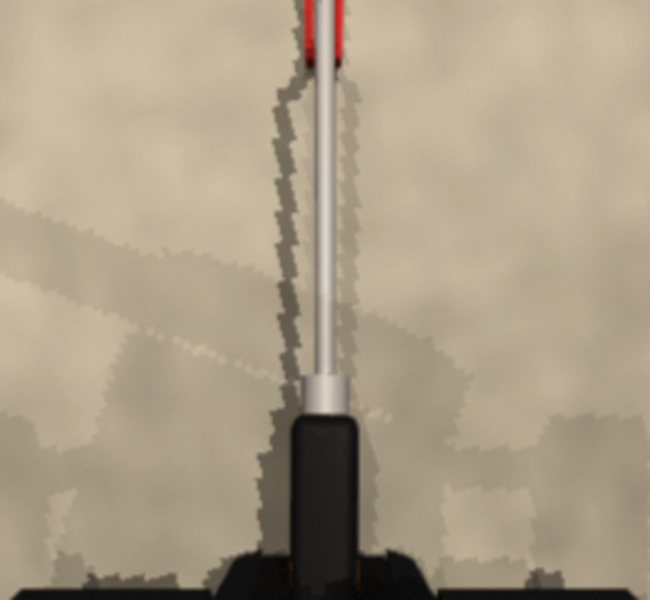

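The bow has followed the hook: it shows at (324,62) either side of the shaft, now out past the open end. I'll lower the hook 2 mm, since the tweezer will drop off the 3 mm floor plate, and keep drawing.

```bash
python3 -m jog '{"linear":[[-0.29,0,-0.02],[-0.29,0,-0.02],[-0.32,0,0.03],[-0.32,0,0.03],[-0.29,0,-0.074],[-0.29,0,-0.074],[-0.29,0,-0.074],[-0.29,0,-0.074],[-0.29,0,-0.074],[-0.29,0,-0.074],[-0.29,0,-0.074],[-0.29,0,-0.074]],"delta_rot":[[0,0,0],[0,0,0],[0,0,0],[0,0,0],[0,0,0],[0,0,0],[0,0,0],[0,0,0],[0,0,0],[0,0,0],[0,0,0],[0,0,0]],"claw":[0,0,0,0,0,0,0,0,0,0,0,0]}'
python3 -m jog '{"linear":[[-0.29,0,-0.074],[-0.29,0,-0.074],[-0.29,0,-0.074]],"delta_rot":[[0,0,0],[0,0,0],[0,0,0]],"claw":[0,0,0]}'
```

```text
t: 16.35
eef_pos: [502.3, -52.5, 13.6]
ee_rot: [-2.38, -1.788, -0.299]
wrist_force: [2.0, 3.2, -1.2]
grip_width: 0.154
gripper_force: 30.0
t: 16.65
eef_pos: [499.8, -61.1, 13.6]
ee_rot: [-2.38, -1.788, -0.299]
wrist_force: [0.6, 3.2, -0.7]
grip_width: 0.153
gripper_force: 30.0
```

```bash
python3 -m jog '{"linear":[[-0.2,0,-0.05],[-0.2,0,-0.05],[-0.2,0,-0.05],[-0.2,0,-0.05],[-0.2,0,-0.05],[-0.2,0,-0.05],[-0.2,0,-0.05],[-0.2,0,-0.05]],"delta_rot":[[0,0,0],[0,0,0],[0,0,0],[0,0,0],[0,0,0],[0,0,0],[0,0,0],[0,0,0]],"claw":[0,0,0,0,0,0,0,0]}'
python3 -m jog '{"linear":[[-0.2,0,-0.05],[-0.2,0,-0.05],[-0.2,0,-0.05],[-0.2,0,-0.05],[0,0,0]],"delta_rot":[[0,0,0],[0,0,0],[0,0,0],[0,0,0],[0,0,0]],"claw":[0,0,0,0,0]}'
cat > tw.py <<'E'
from h import *
for n in ('top','scene'):
    im,d=grab(n); h=cv2.cvtColor(im,cv2.COLOR_RGB2HSV); u0,v0=proj(n,np.array([535.,90.,3]))
    m=((h[...,0]<8)|(h[...,0]>172))&(h[...,1]>110)&(h[...,2]>60)
    vv,uu=np.where(m); k=np.hypot(uu-u0,vv-v0)<45; 
    P=np.array([px(n,u,v,3) for u,v in zip(uu[k],vv[k])]); 
    a=np.array([.276,.961]); b=np.array([-.961,.276]); Q=P[:,:2]-[557.6,131.9]
    # org x (open end = -80) and lateral from slot centre
    x=Q@a-80; y=Q@b; o=np.argsort(x); print(n,len(x)); print(np.c_[x,y][o].round(0)[::max(1,len(x)//25)].tolist(), x.max())
E
python3 tw.py
```

```text
t: 17.45
eef_pos: [495.2, -76.8, 13.5]
ee_rot: [-2.38, -1.788, -0.299]
wrist_force: [0.7, 4.0, -1.4]
grip_width: 0.156
gripper_force: 30.0
t: 17.95
eef_pos: [493.1, -85.3, 13.5]
ee_rot: [-2.381, -1.788, -0.299]
wrist_force: [-0.2, 0.5, -0.8]
grip_width: 0.154
gripper_force: 30.0
top 6
[[-177.0, 5.0], [-176.0, 2.0], [-173.0, 3.0], [-170.0, 3.0], [-158.0, -6.0], [-129.0, -11.0]] -129.00170000000003
scene 110
[[-180.0, 1.0], [-178.0, 2.0], [-174.0, 10.0], [-171.0, -2.0], [-168.0, 8.0], [-163.0, 0.0], [-161.0, 11.0], [-158.0, -1.0], [-155.0, 9.0], [-152.0, 7.0], [-149.0, -5.0], [-145.0, -7.0], [-143.0, -6.0], [-140.0, -5.0], [-137.0, -8.0], [-135.0, -7.0], [-130.0, 10.0], [-128.0, 11.0], [-125.0, 12.0], [-122.0, 9.0], [-119.0, 7.0], [-116.0, -7.0], [-112.0, -9.0], [-109.0, 10.0], [-106.0, 11.0], [-103.0, 9.0], [-99.0, -11.0], [-96.0, 11.0]] -94.9125
```

The pull dropped to nothing: the tweezer is free and spread, tips near −87. Another 9 mm gently.

```bash
python3 -m jog '{"linear":[[-0.18,0,-0.045],[-0.18,0,-0.045],[-0.18,0,-0.045],[-0.18,0,-0.045],[-0.18,0,-0.045],[0,0,0],[0,0,0]],"delta_rot":[[0,0,0],[0,0,0],[0,0,0],[0,0,0],[0,0,0],[0,0,0],[0,0,0]],"claw":[0,0,0,0,0,0,0]}'
python3 tw.py
python3 - <<'E'
from h import *
f=np.load('scene.npz'); u,v=proj('scene',np.array([535.,90.,3])); u,v=int(u),int(v); save('e1',f['im'][v-50:v+50,u-65:u+75],None,5)
E
```

```text
t: 18.75
eef_pos: [490.4, -93.6, 13.4]
ee_rot: [-2.38, -1.788, -0.299]
wrist_force: [-0.6, 0.1, -1.1]
grip_width: 0.156
gripper_force: 30.0
top 9
[[-182.0, 3.0], [-180.0, 4.0], [-161.0, -7.0], [-158.0, -6.0], [-138.0, -10.0], [-136.0, -9.0], [-116.0, -14.0], [-113.0, -13.0], [-112.0, 6.0]] -112.04990000000004
scene 111
[[-189.0, 2.0], [-186.0, 3.0], [-182.0, 7.0], [-178.0, 2.0], [-174.0, 10.0], [-172.0, 10.0], [-168.0, 8.0], [-163.0, 0.0], [-162.0, -6.0], [-159.0, -5.0], [-157.0, -4.0], [-152.0, 10.0], [-150.0, 11.0], [-146.0, 8.0], [-144.0, 9.0], [-141.0, 7.0], [-138.0, 8.0], [-136.0, 8.0], [-133.0, 9.0], [-130.0, -5.0], [-126.0, -7.0], [-124.0, -7.0], [-121.0, -9.0], [-118.0, -8.0], [-116.0, -7.0], [-112.0, -9.0], [-110.0, -9.0], [-106.0, 11.0]] -103.20870000000002
```

View pics/e1.png

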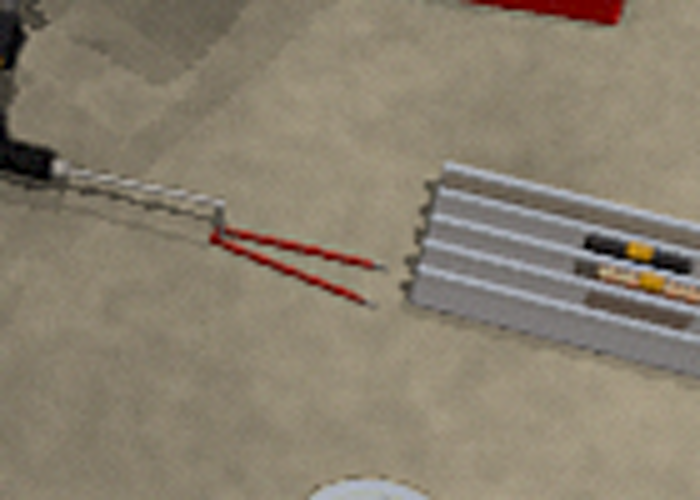

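Tweezer lies wholly out, tips at (385,268) and (375,305), with organiser's end at about (415,285); the hook is still in its bow at (218,230). I'll check the clearance in numbers, then ease forward and lift.

```bash
python3 - <<'E'
from h import *
u,v=proj('scene',np.array([535.,90.,3])); u,v=int(u)-65,int(v)-50
a=np.array([.276,.961])
for p in [(387,269),(377,306),(410,302),(437,190)]:
    P=px('scene',u+p[0]/5,v+p[1]/5,2); print(P,((P[:2]-[557.6,131.9])@a-80).round(1))
E
python3 -m jog '{"linear":[[0.2,0,0.05],[0.2,0,0.05],[0.05,0,-0.2],[0.05,0,-0.2],[0.05,0,-0.2],[0.1,0,-0.4],[0.25,0,-1],[0.5,0,-1.94],[0.5,0,-1.94],[0.5,0,-1.94],[0,0,0],[0,0,0]],"delta_rot":[[0,0,0],[0,0,0],[0,0,0],[0,0,0],[0,0,0],[0,0,0],[0,0,0],[0,0,0],[0,0,0],[0,0,0],[0,0,0],[0,0,0]],"claw":[0,0,0,0,0,0,0,0,0,0,0,0]}'
python3 tw.py
```

```text
[544.6 121.    2. ] -94.1
[566.5 114.5   2. ] -94.3
[564.  131.9   2. ] -78.2
[496.1 150.7   2. ] -78.9
t: 20.05
eef_pos: [491.8, -89.7, 94.5]
ee_rot: [-2.381, -1.789, -0.3]
wrist_force: [0.1, -0.2, -1.6]
grip_width: 0.151
gripper_force: 30.0
top 10
[[-185.0, 2.0], [-185.0, -1.0], [-184.0, -3.0], [-182.0, 3.0], [-161.0, -7.0], [-158.0, -6.0], [-138.0, -10.0], [-136.0, -9.0], [-127.0, 5.0], [-116.0, -14.0]] -115.82700000000003
scene 113
[[-189.0, 5.0], [-187.0, 6.0], [-184.0, 7.0], [-180.0, 1.0], [-177.0, -1.0], [-174.0, 10.0], [-172.0, 10.0], [-169.0, -1.0], [-165.0, -3.0], [-162.0, 7.0], [-159.0, -5.0], [-157.0, -4.0], [-152.0, -3.0], [-149.0, 8.0], [-146.0, 8.0], [-144.0, 9.0], [-140.0, -5.0], [-137.0, -8.0], [-134.0, -10.0], [-131.0, -9.0], [-128.0, 11.0], [-125.0, 12.0], [-123.0, 12.0], [-120.0, 10.0], [-117.0, 11.0], [-115.0, 12.0], [-112.0, -12.0], [-109.0, 10.0], [-103.0, 9.0]] -103.20870000000002
```

The tweezer stayed put (tips about −94). Return over the rest.

```bash
python3 -m jog '{"linear":[[0,0,0],[0,0,0],[0,0,0],[-1.72,0.28,-0.44],[-3.44,0.57,-0.88],[-3.44,0.57,-0.88],[-3.44,0.57,-0.88],[-3.44,0.57,-0.88],[-1.72,0.28,-0.44],[0,0,0],[0,0,0],[0,0,0]],"delta_rot":[[0.035,0,-0.137],[0.035,0,-0.137],[0,0,0],[0,0,0],[0,0,0],[0,0,0],[0,0,0],[0,0,0],[0,0,0],[0,0,0],[0,0,0],[0,0,0]],"claw":[0,0,0,0,0,0,0,0,0,0,0,0]}'
python3 -c "
from h import *
s=arm.get_state(); A=R.from_rotvec([-2.088,-2.09,-.262]);B=R.from_rotvec(s['ee_rot']);print((B.inv()*A).as_rotvec().round(4), B.inv().apply(np.array([520.4,-267.3,99.6])-s['eef_pos']).round(2))"
```

```text
t: 21.35
eef_pos: [519.5, -266.1, 93.7]
ee_rot: [-2.087, -2.087, -0.262]
wrist_force: [-0.1, 0.3, -0.7]
grip_width: 0.154
gripper_force: 30.0
[-0.0013 -0.0021 -0.0013] [ 0.25  0.89 -6.  ]
```

```bash
python3 -m jog '{"linear":[[-0.12,0.09,-0.03],[-0.4,0,1.56],[-0.4,0,1.56],[-0.4,0,1.56],[-0.2,0,0.8],[0,0,0]],"delta_rot":[[0,0,0],[0,0,0],[0,0,0],[0,0,0],[0,0,0],[0,0,0]],"claw":[0,0,0,0,0,0]}'
python3 -m jog '{"linear":[[-0.07,0,0.29],[-0.07,0,0.29],[0,0,0]],"delta_rot":[[0,0,0],[0,0,0],[0,0,0]],"claw":[0,0,0]}'
```

```text
t: 21.95
eef_pos: [519.8, -267.1, 35.3]
ee_rot: [-2.085, -2.086, -0.262]
wrist_force: [0.1, -0.2, 0.0]
grip_width: 0.153
gripper_force: 30.0
t: 22.25
eef_pos: [521.1, -268.4, 31.8]
ee_rot: [-2.088, -2.089, -0.262]
wrist_force: [0.1, 0.6, 0.2]
grip_width: 0.153
gripper_force: 30.0
```

```bash
python3 -m jog '{"linear":[[-0.04,0,0.15],[0,0,0],[0,0,0]],"delta_rot":[[0,0,0],[0,0,0],[0,0,0]],"claw":[0,0,0]}'; python3 -c "
from h import *
s=arm.get_state(); print(s['eef_pos'],s['wrist_force'])"
```

```text
t: 22.55
eef_pos: [520.9, -268.5, 30.5]
ee_rot: [-2.088, -2.089, -0.262]
wrist_force: [-2.3, -0.4, 2.4]
grip_width: 0.154
gripper_force: 30.0
[ 520.87530951 -268.49890411   30.48070926] [-2.31899628 -0.37310199  2.36465083]
```

Contact with the notches, so release and rise.

```bash
python3 -m jog '{"linear":[[0,0,0],[0,0,0],[0,0,0],[0,0,0],[0,0,0],[0,0,0],[0,0,0],[0.5,0,-1.94],[0.75,0,-2.9],[1,0,-3.9],[1,0,-3.9],[0,0,0],[0,0,0],[0,0,0],[0,0,0]],"delta_rot":[[0,0,0],[0,0,0],[0,0,0],[0,0,0],[0,0,0],[0,0,0],[0,0,0],[0,0,0],[0,0,0],[0,0,0],[0,0,0],[0,0,0],[0,0,0],[0,0,0],[0,0,0]],"claw":[60,60,60,60,60,60,60,60,60,60,60,60,60,60,60]}'
python3 tw.py | tail -1 | tail -c 60
python3 - <<'E'
from h import *
im,d=grab('wrist'); save('f1',im,None,1.2)
E
```

```text
t: 24.05
eef_pos: [520.1, -267.3, 158.8]
ee_rot: [-2.086, -2.086, -0.262]
wrist_force: [-0.0, 0.2, -0.2]
grip_width: 0.598
gripper_force: 0.0
, 9.0], [-111.0, 9.0], [-107.0, -11.0]] -103.20870000000002
```

View pics/f1.png

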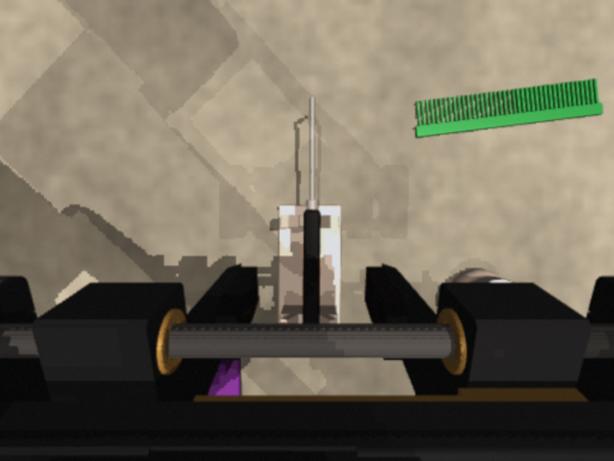

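The pick lies in both notches, handle at (312,265), hook at (312,98) beyond the rest's +x side and pointing down. The gripper is open and clear.

```bash
python3 -c "
from station import sign_off
print(sign_off())"
```

```text
the job is handed in; nothing more can be done
None
```

I drew the tweezer out onto the counter with its tips about 14 mm clear of the organiser's open end, laid the pick back in its rest and handed the job in at about 24 s of the 67 s; the hand-in gave no verdict.

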